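# Put the strays away and lid the laundry jars

### The job

Tidy the storage jars: put the stray purple clothes peg into the jar of pegs and the stray spool of thread into the jar of spools, and close all three white jars, each with the wooden lid that fits it, the lid sitting level and fully down in the mouth. Leave the jars standing where they are and do not disturb the candle.

Things in the scene. Friction and masses are not known exactly. Their poses are not given: they have to be found in the camera images.
- jar_large: Large white stoneware jar, open at the top, half filled with clothes pegs (top of the pegs 31 mm above the table). Outside diameter 102 mm, inside 94 mm, wall 4 mm, height 78 mm; loose, about 0.6 kg. Origin: centre of its underside; z up; its yaw has no meaning.
- jar_medium: Medium white stoneware jar, open at the top, with two thread spools lying on its floor (their top 31 mm above the table). Outside diameter 84 mm, inside 76 mm, wall 4 mm, height 92 mm; loose, about 0.6 kg. Origin: centre of its underside; z up.
- jar_small: Small white stoneware jar, open at the top, with brown cedar balls in it (up to 38 mm above the table). Outside diameter 66 mm, inside 58 mm, wall 4 mm, height 68 mm; loose, about 0.6 kg. Origin: centre of its underside; z up.
- lid_large: Lid of the large jar, lying plug down on the table: wooden disc 106 mm in diameter. From its origin (centre of the underside of the plug, z up): grey tapered plug from 0 to 12 mm (76 mm wide at the bottom, 88 mm at the top), disc from 12 to 20 mm, round upright knob 22 mm in diameter from 20 to 44 mm. About 0.06 kg. When seated the disc rests on the jar's rim, the origin 12 mm below the rim.
- lid_medium: Lid of the medium jar, made as the large lid: wooden disc 88 mm in diameter, plug 58 mm wide at the bottom and 70 mm at the top, same heights and same 22 mm knob, same origin.
- lid_small: Lid of the small jar, made as the large lid: wooden disc 70 mm in diameter, plug 40 mm wide at the bottom and 52 mm at the top, same heights and same 22 mm knob, same origin.
- stray_peg: Purple clothes peg lying flat on the table, 15 x 72 x 12 mm (x, y, z; long along its y). Origin: centre of its underside. 14 g. It belongs in the large jar, lying on the other pegs.
- stray_spool: Spool of blue thread standing upright on the table, 25 mm in diameter, 40 mm high, with flanges 24 mm wide at both ends (0 to 7 mm and 34 to 40 mm) and thread about 16 mm wide between. Origin: centre of its underside. 25 g. It belongs in the medium jar, on the other spools, where it may stand, lean or lie.
- candle: Candle with pale green wax in a clear glass tumbler, 76 mm in diameter, 90 mm high, standing beside the jars; not part of the job. Origin: centre of its underside. Nothing else in the work area is taller than 95 mm, but a drinks machine 0.45 m tall stands at its left (y 0.14 to 0.30, x over 0.43): pass in front of it; a printer 0.16 m tall stands at the right (y under -0.46).

How it is judged:
By the outcome, as a careful person would: the job done as asked, in the order asked, and still so for the second after the job is handed in, with the robot touching nothing.
It also fails if it takes over 118 s, if anything falls off the work surface, if the arm or the gripper's body presses on something with over 40 N, if the wrist force passes 120 N, or if a joint passes its speed limit or range.

### The arm

A 7-joint arm with a two-finger parallel gripper is mounted at the origin on a cart in front of the work surface, level with it; the furniture and walls round the work are solid. World frame = base frame: x ahead of the robot, y to its left, z up, the work surface at z = 0. Lengths are in m, angles in rad, forces in N, time in s.
With the tool pointing down it reaches from about 0.425 to 0.95 m from the base axis. Payload 16.7 kg.
Tool frame: the origin (TCP) lies midway between the tips of the shut fingers; the grasp point (between the pads) lies manip.hold_point_z behind it (manip.hold_point_z is the distance from the TCP to the grasp point, in m); z points along the fingers, y is the line along which they close (so a half turn about z gives the same grasp; the last joint's range is limited). The gripper opens to 94 mm and grips with 3 to 60 N. Pads are 16 mm wide; open, the fingers measure 119 mm over their backs; the gripper's body (75 mm by 177 mm) begins 78 mm behind the grasp point.
Start: joints at [-1.375, 0.426, 0.074, 1.606, -0.034, 1.111, -0.067], TCP at [0.229, 0.635, 0.205] pointing down, gripper open.
Joint ranges: [-2.85, 2.85], [-0.5, 2.14], [-1.23, 1.37], [0.21, 2.46], [-1.02, 4.16], [0.16, 2.05], [-2.73, 2.73]. Speed limits (rad/s): [1.89, 1.89, 2.39, 2.39, 3.01, 3.01, 3.01].

### API

Orientations are given as a unit quaternion [w, x, y, z].
In Python, from rig import monitor, vision, job, manip gives the robot as it stands.
- The arm moves only by the tool servo_tool, never from a script. Its argument "targets" is a list that holds one entry, the list of rows, each a list of 7 numbers: the shift along the tool's x, y, z in cm, then the turn, a rotation vector about the tool's x, y, z in degrees, then the opening, from 0 (shut) to 1 (fully open). In form: [[[dx, dy, dz, ax, ay, az, fingers], ...]]. A call has exactly 10 rows; each row is the pose to reach, as a shift and turn from the pose commanded when the call began, along the tool's axes at that moment; what a row does not reach only later rows make up. A row lasts 1/8 s, in which the tool goes at most 62.5 mm and 10.7 degrees, less where a joint would pass 70% of its speed; a pose out of reach is approached as far as the arm can. A call with a gripper value outside its range is refused whole. The fingers move at their own pace and stop on an object; the grip force is fixed at half the most. Time passes only in rows, so rows that repeat a pose let the fingers close, or fill a call up. It gives the time, the measured TCP pose, the force, the opening and the grip force at its end, in the units of the state.
- monitor.get_state(): the state, without advancing time (a new reading comes with each control period).
- vision.get_image(name): name is "side" or "top" or "wrist"; returns a dict with "pixels" (420x560x3 uint8, red, green, blue), "vfov" (degrees; the focal length in pixels is half the picture's height over the tangent of half this angle, whatever the lens; pixels are square), "cx", "cy" (the principal point, pixels), "view" (4x4, takes a point from world to camera coordinates); the wrist camera has in their place "T_tool_cam" (4x4, takes a point from camera to tool coordinates, whose origin is the TCP and whose axes are the flange's). Camera axes: x right, y down, z forward; pixel columns grow to the right and rows downward; lengths in m; the calibration is good to about 2 mm. A picture is of the moment at which its call begins: read the wrist's pose just before it. There is no depth.
- job.close_job(): hands the job in; it is judged then, once.
The state is a dict: "t": time; "joint_pos": joint angles; "qd": joint speeds; "effort": joint torques, N m; "position": TCP position; "eef_rot": TCP orientation; "contact_force": force on the tool from outside, world axes, zero at the start; "wrist_torque": the same for the moment, N m; "opening": opening from 0.0 (shut) to 1.0 (fully open); "grasp_force": force on a finger pad.
Only numpy, scipy, OpenCV 4.12 (cv2) and the standard library are available. Lean on these libraries where they do the work, as an engineer would, in place of code of your own. Each camera call takes 0.05 s, during which the arm holds its last target. There are 200 camera calls.

## Working session

There is one attempt and no reset: what is moved stays moved. The work goes in short steps, Python scripts to look and compute and a tool call to move; the robot and the scene stay as the last step left them, time stands still between calls to the robot, and variables do not carry over. Pictures are saved under pics/ and viewed, at most 16 in all, crops included, and the job is handed in when it is done.

Besides the shell and the picture viewer there is one more tool, called after ">>>" as name([rows], argument=value, ...), one row to a line, values as JSON. servo_tool: Moves the arm, as the interface text tells. Its arguments: {"type":"object","properties":{"targets":{"type":"array"}},"required":["targets"]}

```bash
ls; mkdir -p pics
cat > h.py <<'E'
import numpy as np, cv2
from scipy.spatial.transform import Rotation as R
from rig import monitor, vision, job, manip
def cam(n):
    s=monitor.get_state(); im=vision.get_image(n)
    p=im["pixels"]; f=p.shape[0]/2/np.tan(np.radians(im["vfov"])/2)
    if "view" in im: T=np.linalg.inv(np.array(im["view"]))
    else:
        q=np.array(s["eef_rot"]); W=np.eye(4); W[:3,:3]=R.from_quat(q[[1,2,3,0]]).as_matrix(); W[:3,3]=s["position"]; T=W@np.array(im["T_tool_cam"])
    return dict(p=p,f=f,cx=im["cx"],cy=im["cy"],T=T)
def save(c,fn): cv2.imwrite("pics/"+fn,c["p"][:,:,::-1])
def world(c,u,v,z):
    d=c["T"][:3,:3]@np.array([(u-c["cx"])/c["f"],(v-c["cy"])/c["f"],1]); o=c["T"][:3,3]
    return o+d*(z-o[2])/d[2]
def pix(c,P):
    q=(np.linalg.inv(c["T"])@np.append(P,1))[:3]; return c["f"]*q[:2]/q[2]+[c["cx"],c["cy"]]
E
python3 - <<'E'
from h import *
import pickle
print(monitor.get_state(), manip.hold_point_z)
for n in ("top","side"):
    c=cam(n); save(c,n+"0.png"); pickle.dump(c,open(n+".pkl","wb")); print(n,c["T"].round(3),c["f"])
E
```

```text
pics
{'t': 0.0, 'joint_pos': array([-1.37451429,  0.42670976,  0.07382313,  1.60661259, -0.03409531,
        1.11079268, -0.06710236]), 'qd': array([ 0.00072262,  0.00183343,  0.00126149, -0.00080607,  0.00052659,
       -0.00215224,  0.00081701]), 'effort': array([-2.22438990e-03, -9.35815787e+01,  3.66563335e+00, -4.54213321e+01,
       -4.88468469e-02,  2.01160210e-02,  1.10699136e-04]), 'position': array([0.22864436, 0.63462753, 0.20478716]), 'eef_rot': array([-6.67592061e-05,  1.72034311e-01,  9.85090755e-01, -6.28443349e-04]), 'contact_force': array([-1.07959991, -0.59888833, -0.24239327]), 'wrist_torque': array([ 0.0157337 , -0.03179981,  0.02904715]), 'grasp_force': 0.0, 'opening': 0.9987635611448009} 0.0188
top [[-0.013 -0.993  0.114  0.412]
 [-0.999  0.009 -0.04  -0.149]
 [ 0.039 -0.115 -0.993  0.882]
 [ 0.     0.     0.     1.   ]] 428.68461566278097
side [[ 0.948 -0.164  0.272  0.267]
 [-0.317 -0.528  0.788 -0.833]
 [ 0.015 -0.833 -0.553  0.514]
 [ 0.     0.     0.     1.   ]] 422.4736400211712
```

View pics/top0.png

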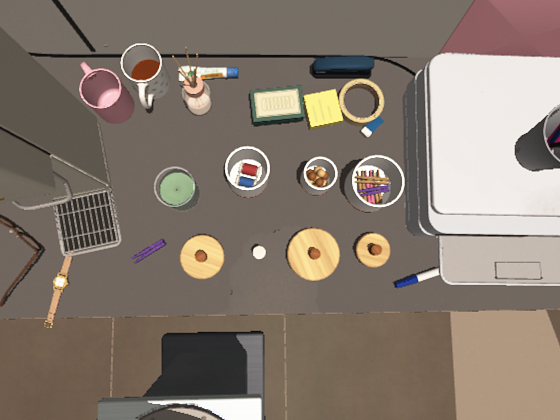

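View pics/side0.png

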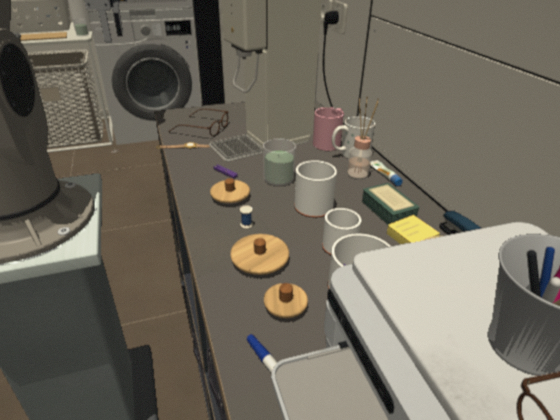

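Top view: peg (149,251), medium lid (202,257), spool (259,253), large lid (313,254), small lid (373,250); jars medium (247,172), small (320,176), large (374,184); candle (177,188). The side view shows the same layout.

Run:
```python
from h import *
import pickle
c=pickle.load(open("top.pkl","rb")); p=c["p"]
hsv=cv2.cvtColor(p,cv2.COLOR_RGB2HSV)
def comp(m,u,v,r):
    w=np.zeros(m.shape,np.uint8); w[v-r:v+r,u-r:u+r]=m[v-r:v+r,u-r:u+r]
    k=max(cv2.findContours(w.astype(np.uint8),0,cv2.CHAIN_APPROX_NONE)[0],key=cv2.contourArea); return k[:,0,:]
def circ(k,z):
    X=np.array([world(c,a,b,z)[:2] for a,b in k]); 
    for _ in range(3):
        s=np.linalg.lstsq(np.c_[2*X,np.ones(len(X))],(X**2).sum(1),rcond=None)[0]; r=np.sqrt(s[2]+s[:2]@s[:2])
        e=np.abs(np.hypot(*(X-s[:2]).T)-r); X=X[e<=max(.0015,np.percentile(e,85))]
    return s[:2].round(4),round(2000*r,1)
wood=((hsv[...,0]<28)&(hsv[...,1]>70)&(hsv[...,2]>90)).astype(np.uint8)
for n,u,v,r in(("lidM",202,257,32),("lidL",313,254,36),("lidS",373,250,25)): print(n,circ(comp(wood,u,v,r),.020))
white=((hsv[...,1]<40)&(hsv[...,2]>130)).astype(np.uint8)
for n,u,v,r,z in(("jM",247,172,30,.092),("jS",320,176,24,.068),("jL",374,184,34,.078)):
    k=comp(white,u,v,r); h=cv2.convexHull(k.reshape(-1,1,2)); w=np.zeros(white.shape,np.uint8); cv2.drawContours(w,[h],-1,1,-1); k=comp(w,u,v,r+5); print(n,circ(k,z))
k=comp(white,259,253,12); (a,b),r=cv2.minEnclosingCircle(k); print("spool",world(c,a,b,.04),r,2*r*.84/c["f"])
pm=((hsv[...,0]>125)&(hsv[...,0]<160)&(hsv[...,1]>80)).astype(np.uint8)
k=comp(pm,149,251,25); rc=cv2.minAreaRect(k); bx=cv2.boxPoints(rc); W=np.array([world(c,a,b,.010)[:2] for a,b in bx]); print("peg",W.mean(0),W.round(4).tolist())
print("candle",world(c,177,188,.09))
# cross-check in side view
s=pickle.load(open("side.pkl","rb"))
for P in ([*world(c,259,253,.04)[:2],.04],[*world(c,313,254,.03)[:2],.02]): print(pix(s,P))
big=cv2.resize(p[130:290,120:420],None,fx=2.6,fy=2.6,interpolation=cv2.INTER_CUBIC); cv2.imwrite("pics/crop0.png",big[:,:,::-1])
```

```text
lidM (array([ 0.4278, -0.0449]), np.float64(87.3))
lidL (array([ 0.4303, -0.2679]), np.float64(105.3))
lidS (array([ 0.4367, -0.3896]), np.float64(69.3))
jM (array([ 0.5893, -0.1376]), np.float64(86.8))
jS (array([ 0.5849, -0.2785]), np.float64(67.6))
jL (array([ 0.5675, -0.3885]), np.float64(103.2))
spool [ 0.4350167  -0.15829948  0.04      ] 6.7412109375 0.026418569645869548
peg [0.4407434  0.06347387] [[0.4276, 0.0979], [0.4655, 0.0363], [0.4538, 0.0291], [0.416, 0.0906]]
candle [ 0.55356311 -0.00686324  0.09      ]
[245.37676779 208.85749495]
[259.31881182 250.3133391 ]
```

View pics/crop0.png

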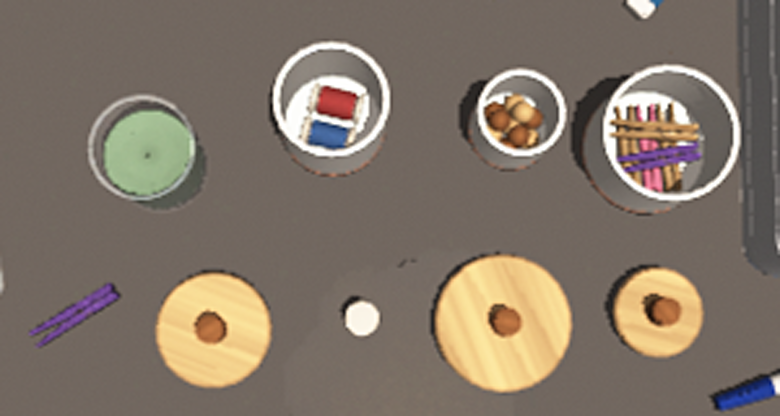

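The crop confirms the layout. The fits match the given sizes, although the jar rims read slightly large, so I'll refine those later. Next is a helper that converts world targets to tool shifts, and the route past the machine.

```bash
cat >> h.py <<'E'
def yawR(d): # tool z down, tool y at azimuth d deg
    a=np.radians(d); y=np.array([np.cos(a),np.sin(a),0]); z=np.array([0,0,-1.]); return np.c_[np.cross(y,z),y,z]
def rel(P,az,s=None):
    "shift cm, rotvec deg in tool axes; s=(pos,rot) start pose, default the measured one"
    if s is None:
        s=monitor.get_state(); q=np.array(s["eef_rot"]); s=(np.array(s["position"]),R.from_quat(q[[1,2,3,0]]).as_matrix())
    c=min((rv for k in(0,180) for rv in [R.from_matrix(s[1].T@yawR(az+k)).as_rotvec(degrees=True)]),key=np.linalg.norm)
    return (100*s[1].T@(np.array(P)-s[0])).round(2).tolist()+c.round(1).tolist()
def st():
    s=monitor.get_state(); q=np.array(s["eef_rot"]); M=R.from_quat(q[[1,2,3,0]]).as_matrix()
    print("t %.2f"%s["t"],"p",np.round(s["position"],4),"yaz %.1f tilt %.1f"%(np.degrees(np.arctan2(M[1,1],M[0,1])),np.degrees(np.arccos(-M[2,2]))),"q",np.round(s["joint_pos"],2),"F",np.round(s["contact_force"],1),"open %.3f g %.1f"%(s["opening"],s["grasp_force"]))
E
cat > m.py <<'E'
import sys; from h import *
st()
for a in sys.argv[1:]:
    v=[float(x) for x in a.split(",")]; print(a,rel(v[:3],v[3]))
E
python3 m.py .15,.42,.38,90 .25,.27,.38,95 .32,.14,.38,90
python3 -c "
from h import *
print(np.array(vision.get_image('wrist')['T_tool_cam']).round(3))"
```

```text
t 0.10 p [0.2287 0.6347 0.2048] yaz 70.2 tilt 0.1 q [-1.37  0.43  0.07  1.61 -0.03  1.11 -0.07] F [-0.  -0.   0.3] open 1.001 g 0.0
.15,.42,.38,90 [0.13, -22.88, -17.49, -0.1, -0.0, -19.8]
.25,.27,.38,95 [-14.37, -33.61, -17.48, -0.1, -0.0, -24.8]
.32,.14,.38,90 [-25.36, -43.46, -17.46, -0.1, -0.0, -19.8]
[[ 0.001 -0.97  -0.245  0.071]
 [ 1.     0.001  0.     0.001]
 [-0.    -0.245  0.97  -0.18 ]
 [ 0.     0.     0.     1.   ]]
```

>>> servo_tool([
  [[0,-5.7,-5,0,0,-6,0.6],[0,-11.4,-10,0,0,-12,0.6],[0,-17,-15,0,0,-18,0.6],[0,-22.9,-17.5,0,0,-22,0.6],[-4.5,-26,-17.5,0,0,-25,0.6],[-9,-29.5,-17.5,0,0,-25,0.6],[-13,-32.5,-17.5,0,0,-25,0.6],[-14.4,-33.6,-17.5,0,0,-25,0.6],[-14.4,-33.6,-17.5,0,0,-25,0.6],[-14.4,-33.6,-17.5,0,0,-25,0.6]],
])

```text
t: 1.4
position: [0.2497, 0.2711, 0.3803]
eef_rot: [-0.0, -0.046, 0.999, -0.0]
contact_force: [0.5, 0.7, -0.3]
opening: 0.602
grasp_force: 0.0
```

```bash
python3 m.py .30,.2,.37,90 .32,.14,.37,90 .37,.04,.33,90 .4,0,.3,60
```

```text
t 1.40 p [0.2497 0.2711 0.3803] yaz 95.3 tilt 0.0 q [-1.23 -0.25  0.18  1.97  0.04  1.42  0.6 ] F [ 0.5  0.7 -0.3] open 0.602 g 0.0
.30,.2,.37,90 [-4.36, -7.54, 1.04, -0.0, -0.0, 5.3]
.32,.14,.37,90 [-5.8, -13.7, 1.04, -0.0, -0.0, 5.3]
.37,.04,.33,90 [-9.86, -24.12, 5.04, -0.0, -0.0, 5.3]
.4,0,.3,60 [-12.48, -28.37, 8.05, -0.0, 0.0, 35.3]
```

>>> servo_tool([
  [[-2.5,-4.5,1,0,0,2,0.5],[-4.4,-9,1,0,0,4,0.5],[-5.8,-13.7,1,0,0,5,0.5],[-7.5,-18.5,2.5,0,0,5,0.5],[-9.8,-23.5,4.5,0,0,8,0.5],[-11.5,-26.5,6.5,0,0,18,0.5],[-12.5,-28.3,8,0,0,28,0.5],[-12.5,-28.3,8,0,0,35,0.5],[-12.5,-28.3,8,0,0,35,0.5],[-12.5,-28.3,8,0,0,35,0.5]],
])

```text
t: 2.65
position: [0.4006, 0.0003, 0.3006]
eef_rot: [0.0, 0.255, 0.967, -0.0]
contact_force: [0.1, 0.6, -0.8]
opening: 0.5
grasp_force: 0.0
```

Run:
```python
from h import *
st(); print(rel([.4502,.0482,.06],31.7),rel([.4502,.0482,.004],31.7))
c=cam("wrist"); save(c,"w1.png")
for P in ([.4407,.0635,.01],[.4502,.0482,.01],[.4217,.094,.01],[.4597,.0327,.01],[.435,-.1583,.04],[.4278,-.0449,.02]): print(P,pix(c,P).round(1))
```

```text
t 2.65 p [4.006e-01 3.000e-04 3.006e-01] yaz 60.4 tilt 0.0 q [-0.93 -0.23  0.66  2.07  0.15  1.26  0.72] F [ 0.1  0.6 -0.8] open 0.500 g 0.0
[-1.94, 6.63, 24.05, -0.0, 0.0, 28.7] [-1.94, 6.63, 29.65, -0.0, 0.0, 28.7]
[0.4407, 0.0635, 0.01] [325.9 181.5]
[0.4502, 0.0482, 0.01] [319.9 191.7]
[0.4217, 0.094, 0.01] [338.2 160.5]
[0.4597, 0.0327, 0.01] [313.8 201.9]
[0.435, -0.1583, 0.04] [196.3 253.3]
[0.4278, -0.0449, 0.02] [259.6 210. ]
```

View pics/w1.png

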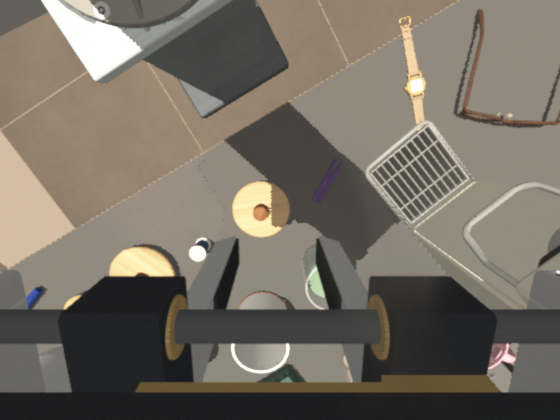

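The wrist view shows the peg running from (337,160) to (316,202), which matches the prediction to about 1 px. I'll descend on the peg, offset away from the machine.

>>> servo_tool([
  [[-0.7,2.5,5,0,0,10,0.45],[-1.4,5,10,0,0,20,0.45],[-1.9,6.6,15,0,0,28.7,0.45],[-1.9,6.6,20,0,0,28.7,0.45],[-1.9,6.6,24,0,0,28.7,0.45],[-1.9,6.6,27,0,0,28.7,0.45],[-1.9,6.6,29,0,0,28.7,0.45],[-1.9,6.6,29.6,0,0,28.7,0.45],[-1.9,6.6,29.6,0,0,28.7,0],[-1.9,6.6,29.6,0,0,28.7,0]],
])

```text
t: 3.95
position: [0.4503, 0.0477, 0.0053]
eef_rot: [0.0, 0.488, 0.873, 0.001]
contact_force: [-0.0, -1.1, 0.2]
opening: 0.274
grasp_force: 0.0
```

>>> servo_tool([
  [[0,0,0,0,0,0,0],[0,0,0,0,0,0,0],[0,0,0,0,0,0,0],[0,0,-1,0,0,0,0],[0,0,-4,0,0,0,0],[0,0,-9,0,0,0,0],[0,0,-14,0,0,0,0],[0,0,-18,0,0,0,0],[0,0,-18,0,0,0,0],[0,0,-18,0,0,0,0]],
])

```text
t: 5.2
position: [0.4493, 0.0475, 0.1843]
eef_rot: [-0.0, 0.489, 0.873, 0.0]
contact_force: [0.4, -0.7, -1.3]
opening: 0.156
grasp_force: 30.0
```

Run:
```python
from h import *
import pickle
st()
# refit jar rims with bright threshold, ellipse inlier RANSAC via model: radius fixed, maximise brightness on rim band
c=pickle.load(open("top.pkl","rb")); g=cv2.GaussianBlur(c["p"],(3,3),0).min(2).astype(np.float32)
t=np.linspace(0,2*np.pi,180,endpoint=False)
def score(x,y,r,z):
    Q=np.array([pix(c,[x+r*np.cos(a),y+r*np.sin(a),z]) for a in t],np.float32)
    return cv2.remap(g,Q[:,0].copy(),Q[:,1].copy(),cv2.INTER_LINEAR).ravel()
from scipy.optimize import minimize
for n,x,y,r,z in(("jM",.5893,-.1376,.040,.092),("jS",.5849,-.2785,.031,.068),("jL",.5675,-.3885,.049,.078)):
    f=lambda v:-np.minimum(score(v[0],v[1],r,z),230).mean()
    o=min((minimize(f,[x+i,y+j],method="Nelder-Mead",options=dict(initial_simplex=[[x+i,y+j],[x+i+.003,y+j],[x+i,y+j+.003]])) for i in(-.003,.003) for j in(-.003,.003)),key=lambda o:o.fun)
    print(n,o.x.round(4),o.fun)
```

```text
t 5.20 p [0.4493 0.0475 0.1843] yaz 31.5 tilt 0.0 q [-1.    0.08  0.8   2.14 -0.07  0.95  0.4 ] F [ 0.4 -0.7 -1.3] open 0.156 g 30.0
jM [ 0.591  -0.1372] -226.63116455078125
jS [ 0.5856 -0.2788] -222.97999572753906
jL [ 0.5676 -0.3886] -224.908203125
```

```bash
python3 m.py .5676,-.4,.18,0 .5676,-.4,.042,0
```

```text
t 5.20 p [0.4493 0.0475 0.1843] yaz 31.5 tilt 0.0 q [-1.    0.08  0.8   2.14 -0.07  0.95  0.4 ] F [ 0.4 -0.7 -1.3] open 0.156 g 30.0
.5676,-.4,.18,0 [-44.33, -13.3, 0.4, -0.0, -0.0, 31.5]
.5676,-.4,.042,0 [-44.34, -13.3, 14.2, -0.0, -0.0, 31.5]
```

>>> servo_tool([
  [[-5,-1.5,0,0,0,3.5,0],[-10.5,-3.1,0,0,0,7.5,0],[-16,-4.8,0,0,0,11.5,0],[-21.5,-6.5,0,0,0,15.5,0],[-27,-8.1,0,0,0,19.5,0],[-32.5,-9.8,0,0,0,23.5,0],[-38,-11.4,0,0,0,27,0],[-42.5,-12.7,0,0,0,30,0],[-44.3,-13.3,0,0,0,31.5,0],[-44.3,-13.3,0.4,0,0,31.5,0]],
])

```text
t: 6.45
position: [0.5666, -0.4009, 0.179]
eef_rot: [-0.001, 0.708, 0.706, -0.001]
contact_force: [0.1, 0.9, -0.3]
opening: 0.153
grasp_force: 30.0
```

```bash
python3 m.py .5676,-.4,.042,0
python3 - <<'E'
from h import *
c=cam("wrist"); save(c,"w2.png")
E
```

```text
t 6.45 p [ 0.5666 -0.4009  0.179 ] yaz -0.1 tilt 0.1 q [-0.06  0.63  0.89  1.62 -0.53  1.15  0.95] F [ 0.1  0.9 -0.3] open 0.153 g 30.0
.5676,-.4,.042,0 [0.09, 0.13, 13.7, -0.1, 0.0, -0.1]
```

View pics/w2.png

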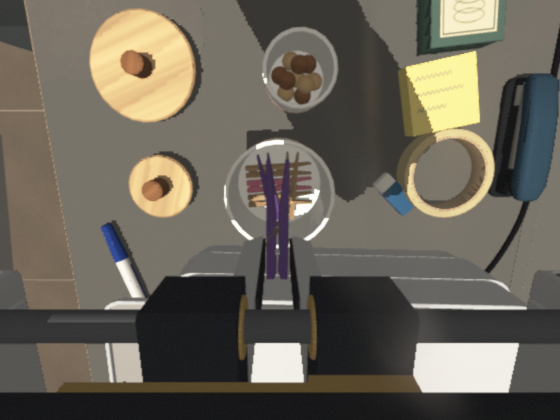

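The peg is held along the jar's y axis, its tip at (262,155) and its grip at (275,270), and the jar rim is centred near (279,193). I'll lower it in and release.

>>> servo_tool([
  [[0.1,0.1,4,0,0,0,0],[0.1,0.1,8,0,0,0,0],[0.1,0.1,11,0,0,0,0],[0.1,0.1,13,0,0,0,0],[0.1,0.1,13.7,0,0,0,0],[0.1,0.1,13.7,0,0,0,0.3],[0.1,0.1,13.7,0,0,0,0.3],[0.1,0.1,13.7,0,0,0,0.3],[0.1,0.1,11,0,0,0,0.3],[0.1,0.1,7,0,0,0,0.3]],
])

```text
t: 7.75
position: [0.5682, -0.3986, 0.1108]
eef_rot: [-0.001, 0.707, 0.707, -0.0]
contact_force: [-0.2, 0.1, 0.5]
opening: 0.297
grasp_force: 0.0
```

```bash
python3 m.py .5676,-.4,.17,0 .435,-.1583,.14,-20 .435,-.1583,.01,-20
```

```text
t 7.75 p [ 0.5682 -0.3986  0.1108] yaz -0.0 tilt 0.1 q [-0.03  0.7   0.83  1.67 -0.58  1.04  0.99] F [-0.2  0.1  0.5] open 0.297 g 0.0
.5676,-.4,.17,0 [-0.13, -0.06, -5.92, -0.1, -0.0, -0.0]
.435,-.1583,.14,-20 [24.03, -13.33, -2.89, -0.1, -0.0, 20.0]
.435,-.1583,.01,-20 [24.02, -13.31, 10.11, -0.1, -0.0, 20.0]
```

>>> servo_tool([
  [[-0.1,0,-4,0,0,0,0.3],[0,0,-8,0,0,0,0.4],[5,-2.8,-8,0,0,5,0.5],[10,-5.6,-8,0,0,10,0.5],[15,-8.4,-8,0,0,15,0.5],[20,-11.2,-8,0,0,18,0.5],[24,-13.3,-8,0,0,20,0.5],[24,-13.3,-6,0,0,20,0.5],[24,-13.3,-6,0,0,20,0.5],[24,-13.3,-6,0,0,20,0.5]],
])

```text
t: 9.0
position: [0.4364, -0.1597, 0.1713]
eef_rot: [0.0, 0.819, 0.573, 0.0]
contact_force: [0.1, -0.5, -0.7]
opening: 0.494
grasp_force: 0.0
```

```bash
python3 m.py .435,-.1583,.1,-20 .435,-.1583,.009,-20;  python3 - <<'E'
from h import *
c=cam("wrist"); t=cam("top")
for P in ([.435,-.1583,.04],[.435,-.1583,0]): print(pix(c,P))
k=np.hstack([c["p"],cv2.resize(t["p"][120:290,130:420],(560,420))[:, :]]) 
cv2.imwrite("pics/w3.png",cv2.resize(k,(800,300))[:,:,::-1])
E
```

```text
t 9.00 p [ 0.4364 -0.1597  0.1713] yaz -20.0 tilt 0.1 q [-0.86  0.28  1.27  2.14 -0.33  0.94  0.25] F [ 0.1 -0.5 -0.7] open 0.494 g 0.0
.435,-.1583,.1,-20 [0.09, -0.19, 7.13, 0.1, 0.0, -0.0]
.435,-.1583,.009,-20 [0.09, -0.2, 16.23, 0.1, 0.0, -0.0]
[274.95103801 202.2215907 ]
[275.1631264  194.46546692]
```

View pics/w3.png

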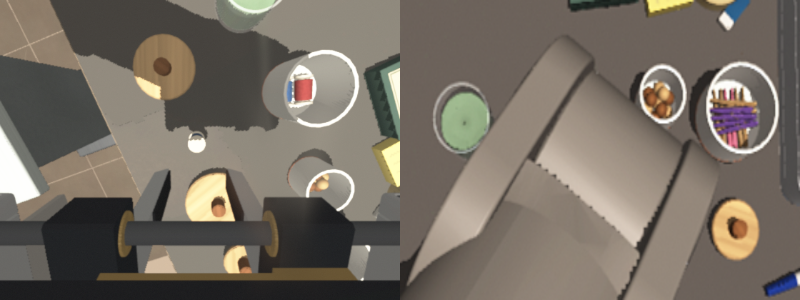

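The picture shows two purple pegs in the large jar, so the peg is in. The spool is at about (275,200) in the full wrist image, as predicted. I'll descend and grip it.

>>> servo_tool([
  [[0.1,-0.2,4,0,0,0,0.5],[0.1,-0.2,8,0,0,0,0.5],[0.1,-0.2,12,0,0,0,0.5],[0.1,-0.2,15,0,0,0,0.5],[0.1,-0.2,16.2,0,0,0,0.5],[0.1,-0.2,16.2,0,0,0,0.5],[0.1,-0.2,16.2,0,0,0,0.2],[0.1,-0.2,16.2,0,0,0,0],[0.1,-0.2,16.2,0,0,0,0],[0.1,-0.2,16.2,0,0,0,0]],
])

```text
t: 10.35
position: [0.4347, -0.1571, 0.0089]
eef_rot: [0.0, 0.819, 0.574, 0.0]
contact_force: [0.1, 1.0, 7.0]
opening: 0.229
grasp_force: 30.0
```

```bash
python3 m.py .591,-.1372,.2,-10 .591,-.1372,.043,-10
```

```text
t 10.35 p [ 0.4347 -0.1571  0.0089] yaz -20.0 tilt 0.1 q [-0.46  0.53  0.83  2.26 -0.7   0.62  0.55] F [0.1 1.  7. ] open 0.229 g 30.0
.591,-.1372,.2,-10 [7.23, 14.02, -19.1, 0.0, -0.0, -10.0]
.591,-.1372,.043,-10 [7.22, 14.01, -3.4, 0.0, -0.0, -10.0]
```

>>> servo_tool([
  [[0,0,-3,0,0,0,0],[0,0,-7,0,0,0,0],[0,0,-12,0,0,0,0],[0,0,-16,0,0,0,0],[0,0,-19,0,0,0,0],[0,0,-19,0,0,0,0],[0,0,-19,0,0,0,0],[0,0,-19,0,0,0,0],[0,0,-19,0,0,0,0],[0,0,-19,0,0,0,0]],
])

```text
t: 11.6
position: [0.4339, -0.1575, 0.1982]
eef_rot: [0.0, 0.819, 0.573, -0.0]
contact_force: [-0.8, 0.2, -0.2]
opening: 0.226
grasp_force: 30.0
```

```bash
python3 m.py
python3 - <<'E'
from h import *
c=cam("wrist"); t=cam("side"); k=t["p"][120:260,150:340]
cv2.imwrite("pics/w4.png",cv2.resize(np.hstack([c["p"],cv2.resize(k,(570,420),interpolation=cv2.INTER_CUBIC)]),(800,297))[:,:,::-1])
E
```

```text
t 11.60 p [ 0.4339 -0.1575  0.1982] yaz -20.1 tilt 0.0 q [-0.96  0.19  1.34  2.12 -0.23  0.99  0.14] F [-0.8  0.2 -0.2] open 0.226 g 30.0
```

View pics/w4.png

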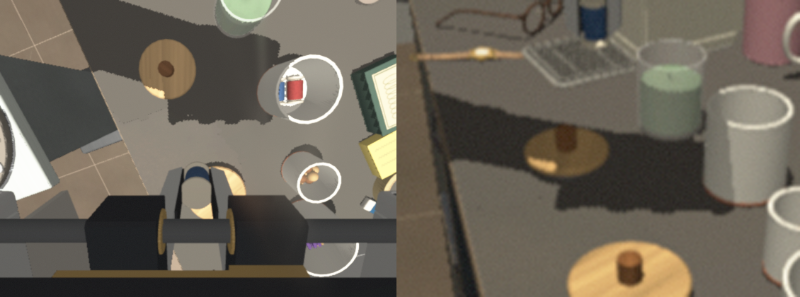

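The spool is held upright between the pads. In the wrist half it's at (197,190); in the side half it's at (595,20). Next, the medium jar.

```bash
python3 m.py .591,-.1372,.195,-10 .591,-.1372,.043,-10
```

```text
t 11.70 p [ 0.4341 -0.1574  0.1984] yaz -20.0 tilt 0.0 q [-0.96  0.19  1.34  2.12 -0.23  0.99  0.14] F [-0.3 -0.2  0. ] open 0.226 g 30.0
.591,-.1372,.195,-10 [7.28, 14.05, 0.33, -0.0, 0.0, -10.0]
.591,-.1372,.043,-10 [7.28, 14.05, 15.53, -0.0, 0.0, -10.0]
```

>>> servo_tool([
  [[2,4,0.3,0,0,-3,0],[4.5,8.5,0.3,0,0,-6,0],[6.5,12.5,0.3,0,0,-9,0],[7.3,14,0.3,0,0,-10,0],[7.3,14,0.3,0,0,-10,0],[7.3,14,0.3,0,0,-10,0],[7.3,14,4,0,0,-10,0],[7.3,14,8,0,0,-10,0],[7.3,14,8,0,0,-10,0],[7.3,14,8,0,0,-10,0]],
])

```text
t: 12.95
position: [0.5909, -0.137, 0.1202]
eef_rot: [0.0, 0.766, 0.642, 0.0]
contact_force: [0.1, 0.0, 0.7]
opening: 0.228
grasp_force: 30.0
```

```bash
python3 m.py .591,-.1372,.043,-10
python3 - <<'E'
from h import *
c=cam("wrist"); t=cam("side"); k=t["p"][100:240,220:410]
cv2.imwrite("pics/w5.png",cv2.resize(np.hstack([c["p"],cv2.resize(k,(570,420),interpolation=cv2.INTER_CUBIC)]),(800,297))[:,:,::-1])
E
```

```text
t 12.95 p [ 0.5909 -0.137   0.1202] yaz -10.1 tilt 0.1 q [-0.54  0.57  0.91  1.88 -0.54  0.96  0.44] F [0.1 0.  0.7] open 0.228 g 30.0
.591,-.1372,.043,-10 [-0.02, 0.0, 7.72, 0.1, -0.0, -0.1]
```

View pics/w5.png

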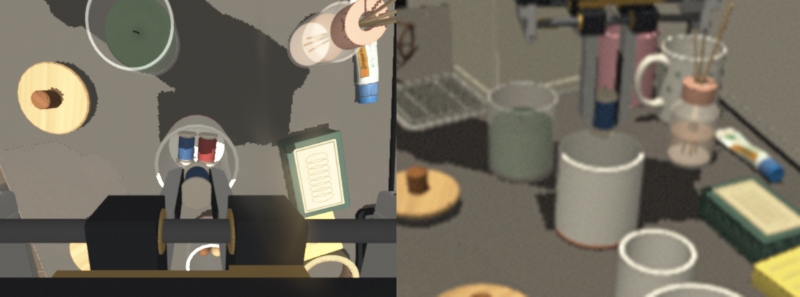

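The spool hangs over the centre of the medium jar, with its lower end at (605,118) in the side half and the two lying spools visible below at (197,150) in the wrist half. I'll lower and release it.

>>> servo_tool([
  [[0,0,3,0,0,0,0],[0,0,6,0,0,0,0],[0,0,7.5,0,0,0,0],[0,0,7.7,0,0,0,0],[0,0,7.7,0,0,0,0],[0,0,7.7,0,0,0,0.38],[0,0,7.7,0,0,0,0.38],[0,0,7.7,0,0,0,0.38],[0,0,6,0,0,0,0.38],[0,0,3,0,0,0,0.38]],
])

```text
t: 14.3
position: [0.5902, -0.1368, 0.0894]
eef_rot: [-0.0, 0.766, 0.643, -0.001]
contact_force: [0.6, 0.2, -0.4]
opening: 0.382
grasp_force: 0.0
```

```bash
python3 m.py .53,-.12,.21,-10 .4278,-.0449,.21,-10 .4278,-.0449,.14,-10
```

```text
t 14.30 p [ 0.5902 -0.1368  0.0894] yaz -10.0 tilt 0.1 q [-0.51  0.6   0.87  1.9  -0.58  0.91  0.47] F [ 0.6  0.2 -0.4] open 0.382 g 0.0
.53,-.12,.21,-10 [0.59, -6.24, -12.06, -0.1, 0.0, -0.0]
.4278,-.0449,.21,-10 [6.21, -17.61, -12.04, -0.1, 0.0, -0.0]
.4278,-.0449,.14,-10 [6.21, -17.6, -5.04, -0.1, 0.0, -0.0]
```

>>> servo_tool([
  [[0,0,-3,0,0,0,0.4],[0,0,-7,0,0,0,0.4],[0,0,-12,0,0,0,0.45],[1.5,-4.2,-12,0,0,0,0.5],[3,-8.5,-12,0,0,0,0.5],[4.5,-12.8,-12,0,0,0,0.5],[6,-17,-12,0,0,0,0.5],[6.2,-17.6,-10,0,0,0,0.5],[6.2,-17.6,-9,0,0,0,0.5],[6.2,-17.6,-9,0,0,0,0.5]],
])

```text
t: 15.55
position: [0.4279, -0.0451, 0.1786]
eef_rot: [-0.0, 0.766, 0.642, -0.0]
contact_force: [0.8, 0.5, 0.1]
opening: 0.5
grasp_force: 0.0
```

```bash
python3 m.py .4278,-.0449,.1,-10 .4278,-.0449,.023,-10
python3 - <<'E'
from h import *
c=cam("wrist"); t=cam("side"); k=t["p"][100:240,220:410]
print(pix(c,[.4278,-.0449,.044]),pix(c,[.591,-.1372,.092]))
kk=np.vstack([c["p"],cv2.resize(k,(560,420),interpolation=cv2.INTER_CUBIC)]); cv2.imwrite("pics/w6.png",cv2.resize(np.hstack([kk[:420],kk[420:]]),(800,300))[:,:,::-1])
E
```

```text
t 15.55 p [ 0.4279 -0.0451  0.1786] yaz -10.0 tilt 0.0 q [-1.23  0.04  1.25  2.2  -0.05  0.93 -0.12] F [0.8 0.5 0.1] open 0.500 g 0.0
.4278,-.0449,.1,-10 [0.02, -0.0, 7.86, -0.0, 0.0, -0.0]
.4278,-.0449,.023,-10 [0.02, 0.0, 15.56, -0.0, 0.0, -0.0]
[276.73862275 202.07385372] [466.4841206 279.1547803]
```

View pics/w6.png

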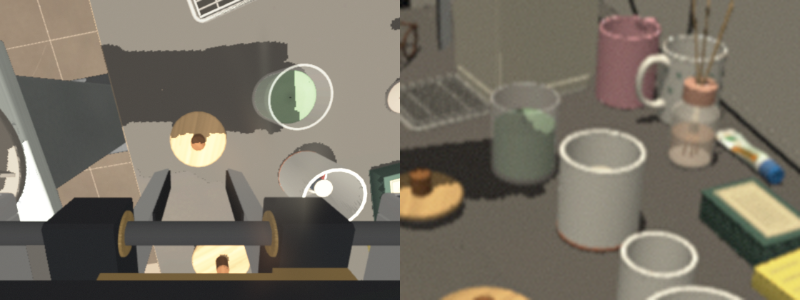

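The spool stands inside the medium jar, its flange at (323,187), and the jar hasn't moved. The medium knob is at (277,199) full-size, as predicted. I'll grip it.

>>> servo_tool([
  [[0,0,4,0,0,0,0.5],[0,0,8,0,0,0,0.5],[0,0,12,0,0,0,0.5],[0,0,14.5,0,0,0,0.5],[0,0,15.5,0,0,0,0.5],[0,0,15.5,0,0,0,0.5],[0,0,15.5,0,0,0,0.2],[0,0,15.5,0,0,0,0],[0,0,15.5,0,0,0,0],[0,0,15.5,0,0,0,0]],
])

```text
t: 16.9
position: [0.4285, -0.0446, 0.0239]
eef_rot: [-0.0, 0.766, 0.643, 0.0]
contact_force: [-2.3, 1.4, 11.5]
opening: 0.227
grasp_force: 30.0
```

>>> servo_tool([
  [[0,0,0,0,0,0,0],[0,0,-2,0,0,0,0],[0,0,-5,0,0,0,0],[0,0,-10,0,0,0,0],[0,0,-15,0,0,0,0],[0,0,-17,0,0,0,0],[0,0,-17,0,0,0,0],[0,0,-17,0,0,0,0],[0,0,-17,0,0,0,0],[0,0,-17,0,0,0,0]],
])

```text
t: 18.15
position: [0.4278, -0.0453, 0.1931]
eef_rot: [0.0, 0.766, 0.642, -0.001]
contact_force: [-0.2, -0.5, -0.7]
opening: 0.224
grasp_force: 30.0
```

```bash
python3 m.py .591,-.1372,.19,-10
```

```text
t 18.15 p [ 0.4278 -0.0453  0.1931] yaz -10.1 tilt 0.1 q [-1.33 -0.06  1.3   2.18  0.07  0.98 -0.25] F [-0.2 -0.5 -0.7] open 0.224 g 30.0
.591,-.1372,.19,-10 [-6.19, 17.68, 0.31, -0.0, 0.1, -0.1]
```

>>> servo_tool([
  [[-1.5,4.2,0,0,0,0,0],[-3,8.5,0,0,0,0,0],[-4.5,12.8,0,0,0,0,0],[-5.8,16.5,0.3,0,0,0,0],[-6.2,17.7,0.3,0,0,0,0],[-6.2,17.7,1,0,0,0,0],[-6.2,17.7,4,0,0,0,0],[-6.2,17.7,5,0,0,0,0],[-6.2,17.7,5,0,0,0,0],[-6.2,17.7,5,0,0,0,0]],
])

```text
t: 19.4
position: [0.592, -0.1367, 0.1443]
eef_rot: [0.0, 0.766, 0.643, 0.0]
contact_force: [-0.2, 0.3, -0.3]
opening: 0.224
grasp_force: 30.0
```

```bash
python3 m.py .591,-.1372,.105,-10
python3 - <<'E'
from h import *
c=cam("wrist"); t=cam("side"); k=t["p"][100:240,220:410]
cv2.imwrite("pics/w7.png",cv2.resize(np.hstack([c["p"],cv2.resize(k,(570,420),interpolation=cv2.INTER_CUBIC)]),(800,297))[:,:,::-1])
E
```

```text
t 19.40 p [ 0.592  -0.1367  0.1443] yaz -10.0 tilt 0.0 q [-0.58  0.55  0.97  1.86 -0.54  1.01  0.44] F [-0.2  0.3 -0.3] open 0.224 g 30.0
.591,-.1372,.105,-10 [-0.06, -0.09, 3.93, 0.0, 0.0, -0.0]
```

View pics/w7.png

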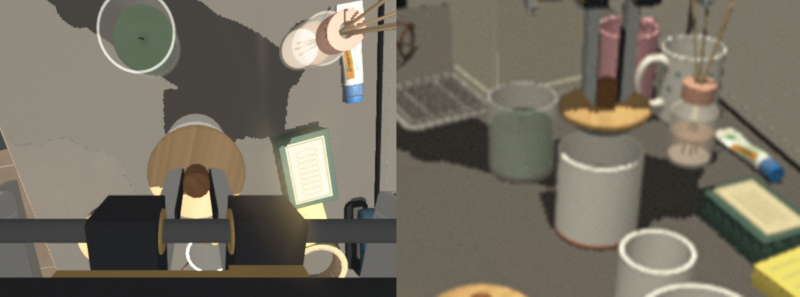

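The lid is level over the medium jar: lid at (605,115) in the side half, rim at (600,150). I'll lower it to just above seated and check the force.

>>> servo_tool([
  [[-0.1,-0.1,1,0,0,0,0],[-0.1,-0.1,2,0,0,0,0],[-0.1,-0.1,2.6,0,0,0,0],[-0.1,-0.1,3,0,0,0,0],[-0.1,-0.1,3.3,0,0,0,0],[-0.1,-0.1,3.6,0,0,0,0],[-0.1,-0.1,3.8,0,0,0,0],[-0.1,-0.1,3.9,0,0,0,0],[-0.1,-0.1,4,0,0,0,0],[-0.1,-0.1,4,0,0,0,0]],
])

```text
t: 20.75
position: [0.5906, -0.1375, 0.104]
eef_rot: [-0.0, 0.766, 0.643, 0.0]
contact_force: [-2.3, 1.6, 8.4]
opening: 0.224
grasp_force: 30.0
```

```bash
python3 m.py
```

```text
t 20.75 p [ 0.5906 -0.1375  0.104 ] yaz -10.0 tilt 0.0 q [-0.54  0.6   0.92  1.89 -0.58  0.95  0.48] F [-2.3  1.6  8.4] open 0.224 g 30.0
```

The contact force is 8 N at exactly the seated height, so I'll release.

>>> servo_tool([
  [[0,0,0,0,0,0,0.45],[0,0,0,0,0,0,0.45],[0,0,0,0,0,0,0.45],[0,0,-1,0,0,0,0.5],[0,0,-4,0,0,0,0.5],[0,0,-8,0,0,0,0.5],[0,0,-10,0,0,0,0.5],[0,0,-10,0,0,0,0.5],[0,0,-10,0,0,0,0.5],[0,0,-10,0,0,0,0.5]],
])

```text
t: 22.0
position: [0.5901, -0.1374, 0.2025]
eef_rot: [-0.0, 0.766, 0.643, -0.001]
contact_force: [-0.2, -0.1, 0.3]
opening: 0.497
grasp_force: 0.0
```

```bash
python3 m.py .4303,-.2679,.19,-20
python3 - <<'E'
from h import *
t=cam("side"); k=t["p"][100:240,220:410]
cv2.imwrite("pics/w8.png",cv2.resize(k,(570,420),interpolation=cv2.INTER_CUBIC)[:,:,::-1])
E
```

```text
t 22.00 p [ 0.5901 -0.1374  0.2025] yaz -10.0 tilt 0.1 q [-0.63  0.49  1.03  1.81 -0.47  1.11  0.39] F [-0.2 -0.1  0.3] open 0.497 g 0.0
.4303,-.2679,.19,-20 [-15.63, -13.46, 1.27, -0.1, 0.0, 10.0]
```

View pics/w8.png

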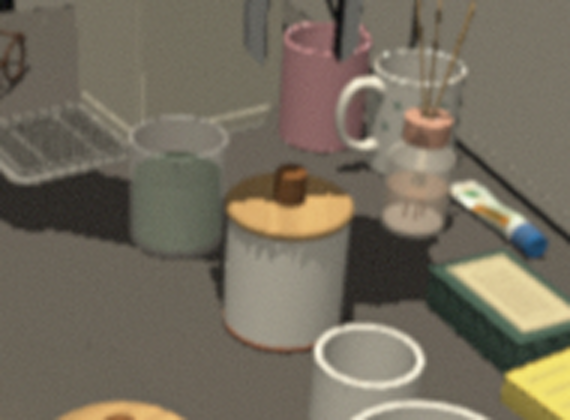

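The medium lid sits level on the jar, its disc at (290,205) flush on the rim. Next, the large lid.

>>> servo_tool([
  [[-3,-2.6,0,0,0,3,0.5],[-7,-6,0,0,0,6,0.5],[-11,-9.5,0,0,0,9,0.5],[-15,-12.9,0.5,0,0,10,0.5],[-15.6,-13.5,2,0,0,10,0.5],[-15.6,-13.5,5,0,0,10,0.5],[-15.6,-13.5,9,0,0,10,0.5],[-15.6,-13.5,10,0,0,10,0.5],[-15.6,-13.5,10,0,0,10,0.5],[-15.6,-13.5,10,0,0,10,0.5]],
])

```text
t: 23.3
position: [0.4311, -0.268, 0.1045]
eef_rot: [0.001, 0.819, 0.573, 0.0]
contact_force: [0.9, 0.1, -0.6]
opening: 0.502
grasp_force: 0.0
```

```bash
python3 m.py .4303,-.2679,.024,-20
python3 - <<'E'
from h import *
c=cam("wrist"); print(pix(c,[.4303,-.2679,.044]))
# knob brown mask near the prediction
h=cv2.cvtColor(c["p"],cv2.COLOR_RGB2HSV); m=((h[...,0]<15)&(h[...,1]>110)&(h[...,2]<190)).astype(np.uint8)
n,l,s,ce=cv2.connectedComponentsWithStats(m)
for i in range(1,n):
    if s[i,4]>150: print(s[i],ce[i].round(1))
E
```

```text
t 23.30 p [ 0.4311 -0.268   0.1045] yaz -20.0 tilt 0.1 q [-0.38  0.45  1.02  2.11 -0.52  0.85  0.61] F [ 0.9  0.1 -0.6] open 0.502 g 0.0
.4303,-.2679,.024,-20 [-0.01, -0.09, 8.05, 0.1, 0.0, -0.0]
[275.59508732 223.01435659]
[264 203  26  27 435] [275.3 214.7]
```

>>> servo_tool([
  [[0,-0.1,3,0,0,0,0.5],[0,-0.1,6,0,0,0,0.5],[0,-0.1,7.5,0,0,0,0.5],[0,-0.1,8,0,0,0,0.5],[0,-0.1,8,0,0,0,0.5],[0,-0.1,8,0,0,0,0.2],[0,-0.1,8,0,0,0,0],[0,-0.1,8,0,0,0,0],[0,-0.1,8,0,0,0,0],[0,-0.1,8,0,0,0,0]],
])

```text
t: 24.6
position: [0.4298, -0.2674, 0.0238]
eef_rot: [0.0, 0.819, 0.573, 0.0]
contact_force: [0.2, 2.3, 7.4]
opening: 0.223
grasp_force: 30.0
```

>>> servo_tool([
  [[0,0,0,0,0,0,0],[0,0,-2,0,0,0,0],[0,0,-5,0,0,0,0],[0,0,-10,0,0,0,0],[0,0,-15,0,0,0,0],[0,0,-17,0,0,0,0],[0,0,-17,0,0,0,0],[0,0,-17,0,0,0,0],[0,0,-17,0,0,0,0],[0,0,-17,0,0,0,0]],
])

```text
t: 25.85
position: [0.4292, -0.2674, 0.193]
eef_rot: [-0.0, 0.819, 0.573, -0.001]
contact_force: [-0.2, 1.2, -1.7]
opening: 0.225
grasp_force: 30.0
```

```bash
python3 m.py .5676,-.3886,.19,0 .5676,-.3886,.14,0
```

```text
t 25.85 p [ 0.4292 -0.2674  0.193 ] yaz -20.0 tilt 0.1 q [-0.54  0.32  1.19  2.04 -0.36  1.01  0.47] F [-0.2  1.2 -1.7] open 0.225 g 30.0
.5676,-.3886,.19,0 [-6.64, 17.16, 0.28, -0.1, 0.0, -20.0]
.5676,-.3886,.14,0 [-6.64, 17.16, 5.28, -0.1, 0.0, -20.0]
```

>>> servo_tool([
  [[-1.5,4.2,0,0,0,-5,0],[-3.2,8.5,0,0,0,-10,0],[-4.9,12.8,0,0,0,-15,0],[-6.2,16.2,0.3,0,0,-19,0],[-6.6,17.2,0.3,0,0,-20,0],[-6.6,17.2,1,0,0,-20,0],[-6.6,17.2,4,0,0,-20,0],[-6.6,17.2,5.3,0,0,-20,0],[-6.6,17.2,5.3,0,0,-20,0],[-6.6,17.2,5.3,0,0,-20,0]],
])

```text
t: 27.1
position: [0.5688, -0.3883, 0.1415]
eef_rot: [0.0, 0.707, 0.707, 0.0]
contact_force: [0.7, 0.2, 0.6]
opening: 0.224
grasp_force: 30.0
```

```bash
python3 m.py .5676,-.3886,.09,0
python3 - <<'E'
from h import *
c=cam("wrist"); t=cam("top")
cv2.imwrite("pics/w9.png",cv2.resize(np.hstack([c["p"],cv2.resize(t["p"][130:270,270:457],(560,420),interpolation=cv2.INTER_CUBIC)]),(800,300))[:,:,::-1])
E
```

```text
t 27.10 p [ 0.5688 -0.3883  0.1415] yaz -0.0 tilt 0.1 q [-0.06  0.65  0.84  1.66 -0.54  1.07  0.95] F [0.7 0.2 0.6] open 0.224 g 30.0
.5676,-.3886,.09,0 [-0.03, -0.12, 5.15, 0.0, 0.0, -0.0]
```

View pics/w9.png

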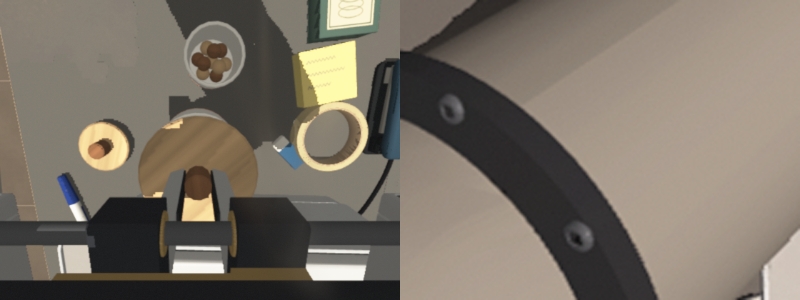

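The large lid is centred over its jar, with the far rim just visible at (198,115). I'll lower it.

>>> servo_tool([
  [[0,-0.1,1.5,0,0,0,0],[0,-0.1,3,0,0,0,0],[0,-0.1,3.6,0,0,0,0],[0,-0.1,4,0,0,0,0],[0,-0.1,4.4,0,0,0,0],[0,-0.1,4.7,0,0,0,0],[0,-0.1,4.9,0,0,0,0],[0,-0.1,5.1,0,0,0,0],[0,-0.1,5.2,0,0,0,0],[0,-0.1,5.2,0,0,0,0]],
])

```text
t: 28.45
position: [0.5677, -0.3883, 0.0898]
eef_rot: [0.0, 0.707, 0.707, 0.0]
contact_force: [-5.5, 5.1, 17.8]
opening: 0.224
grasp_force: 30.0
```

```bash
python3 m.py
```

```text
t 28.45 p [ 0.5677 -0.3883  0.0898] yaz -0.0 tilt 0.1 q [-0.03  0.7   0.8   1.7  -0.59  0.99  0.99] F [-5.5  5.1 17.8] open 0.224 g 30.0
```

>>> servo_tool([
  [[0,0,-0.1,0,0,0,0.45],[0,0,-0.1,0,0,0,0.45],[0,0,-0.1,0,0,0,0.45],[0,0,-1,0,0,0,0.5],[0,0,-4,0,0,0,0.5],[0,0,-8,0,0,0,0.5],[2,-2,-10,0,0,5,0.5],[5,-6,-10,0,0,10,0.5],[8,-11,-10,0,0,15,0.5],[8,-11,-10,0,0,20,0.5]],
])

```text
t: 29.7
position: [0.4546, -0.306, 0.1886]
eef_rot: [-0.002, 0.82, 0.572, 0.001]
contact_force: [0.8, 0.5, 0.7]
opening: 0.498
grasp_force: 0.0
```

```bash
python3 m.py .4367,-.3896,.18,-40 .4367,-.3896,.1,-40
python3 - <<'E'
from h import *
c=cam("wrist"); t=cam("side"); k=t["p"][190:330,240:430]
cv2.imwrite("pics/w10.png",cv2.resize(np.hstack([c["p"],cv2.resize(k,(570,420),interpolation=cv2.INTER_CUBIC)]),(800,297))[:,:,::-1])
E
```

```text
t 29.70 p [ 0.4546 -0.306   0.1886] yaz -20.2 tilt 0.2 q [-0.38  0.41  1.1   1.95 -0.43  1.04  0.56] F [0.8 0.5 0.7] open 0.498 g 0.0
.4367,-.3896,.18,-40 [-8.47, 1.21, 0.82, -0.1, -0.2, 19.8]
.4367,-.3896,.1,-40 [-8.5, 1.22, 8.82, -0.1, -0.2, 19.8]
```

View pics/w10.png

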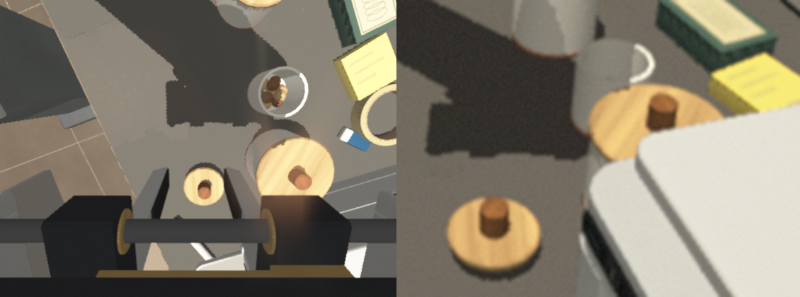

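The large lid sits level in its jar, at (295,170) in the wrist half and (660,120) in the side half. For the small lid I'll use yaw 0 so the gripper body stays clear of the printer.

```bash
python3 m.py .4367,-.3896,.1,0
```

```text
t 29.80 p [ 0.4577 -0.3076  0.1891] yaz -20.1 tilt 0.1 q [-0.37  0.42  1.1   1.94 -0.43  1.04  0.57] F [-0.2 -0.3  0.3] open 0.500 g 0.0
.4367,-.3896,.1,0 [-8.43, 0.83, 8.9, 0.1, -0.0, -20.1]
```

>>> servo_tool([
  [[-2.5,0.2,0,0,0,-6,0.5],[-5,0.5,0,0,0,-12,0.5],[-7.5,0.7,0,0,0,-18,0.5],[-8.4,0.8,1,0,0,-20,0.5],[-8.4,0.8,4,0,0,-20,0.5],[-8.4,0.8,7.5,0,0,-20,0.5],[-8.4,0.8,8.9,0,0,-20,0.5],[-8.4,0.8,8.9,0,0,-20,0.5],[-8.4,0.8,8.9,0,0,-20,0.5],[-8.4,0.8,8.9,0,0,-20,0.5]],
])

```text
t: 31.05
position: [0.4369, -0.3902, 0.1005]
eef_rot: [0.001, 0.707, 0.707, 0.0]
contact_force: [0.5, -0.1, -0.5]
opening: 0.498
grasp_force: 0.0
```

```bash
python3 m.py .4367,-.3896,.024,0
python3 - <<'E'
from h import *
c=cam("wrist"); print(pix(c,[.4367,-.3896,.044]))
h=cv2.cvtColor(c["p"],cv2.COLOR_RGB2HSV); m=((h[...,0]<15)&(h[...,1]>110)&(h[...,2]<190)).astype(np.uint8)
n,l,s,ce=cv2.connectedComponentsWithStats(m)
for i in range(1,n):
    if s[i,4]>150: print(s[i],ce[i].round(1))
E
```

```text
t 31.05 p [ 0.4369 -0.3902  0.1005] yaz 0.0 tilt 0.1 q [-0.02  0.54  0.86  1.94 -0.52  0.9   1.1 ] F [ 0.5 -0.1 -0.5] open 0.498 g 0.0
.4367,-.3896,.024,0 [0.07, -0.03, 7.65, 0.1, 0.0, 0.0]
[276.08090769 223.39381239]
[470  46  27  40 386] [480.4  61.3]
[265 204  26  31 640] [277.4 218.8]
[461 225  54  38 876] [479.6 239.4]
```

>>> servo_tool([
  [[0,0,3,0,0,0,0.5],[0,0,6,0,0,0,0.5],[0,0,7.2,0,0,0,0.5],[0,0,7.7,0,0,0,0.5],[0,0,7.7,0,0,0,0.5],[0,0,7.7,0,0,0,0.2],[0,0,7.7,0,0,0,0],[0,0,7.7,0,0,0,0],[0,0,7.7,0,0,0,0],[0,0,7.7,0,0,0,0]],
])

```text
t: 32.35
position: [0.4366, -0.3899, 0.0228]
eef_rot: [0.0, 0.707, 0.707, 0.0]
contact_force: [0.1, 1.3, 6.1]
opening: 0.227
grasp_force: 30.0
```

>>> servo_tool([
  [[0,0,0,0,0,0,0],[0,0,-2,0,0,0,0],[0,0,-5,0,0,0,0],[0,0,-10,0,0,0,0],[0,0,-15,0,0,0,0],[0,0,-18,0,0,0,0],[0,0,-18,0,0,0,0],[0,0,-18,0,0,0,0],[0,0,-18,0,0,0,0],[0,0,-18,0,0,0,0]],
])

```text
t: 33.6
position: [0.4359, -0.3897, 0.2019]
eef_rot: [-0.001, 0.707, 0.707, -0.0]
contact_force: [0.5, -0.8, 0.2]
opening: 0.224
grasp_force: 30.0
```

```bash
python3 m.py .4900,-.28,.2,-10 .5856,-.2788,.2,-10 .5856,-.2788,.14,-10
```

```text
t 33.60 p [ 0.4359 -0.3897  0.2019] yaz -0.0 tilt 0.1 q [-0.12  0.42  0.97  1.85 -0.39  1.08  1.  ] F [ 0.5 -0.8  0.2] open 0.224 g 30.0
.4900,-.28,.2,-10 [10.98, 5.4, 0.18, -0.1, -0.0, 10.0]
.5856,-.2788,.2,-10 [11.1, 14.96, 0.17, -0.1, -0.0, 10.0]
.5856,-.2788,.14,-10 [11.1, 14.97, 6.17, -0.1, -0.0, 10.0]
```

>>> servo_tool([
  [[3,4,0,0,0,3,0],[6,8,0,0,0,6,0],[9,12,0,0,0,9,0],[11,15,0,0,0,10,0],[11.1,15,0.2,0,0,10,0],[11.1,15,3,0,0,10,0],[11.1,15,6.2,0,0,10,0],[11.1,15,8,0,0,10,0],[11.1,15,8,0,0,10,0],[11.1,15,8,0,0,10,0]],
])

```text
t: 34.85
position: [0.5866, -0.2796, 0.1235]
eef_rot: [0.0, 0.766, 0.643, 0.0]
contact_force: [0.0, -0.3, -0.5]
opening: 0.224
grasp_force: 30.0
```

```bash
python3 m.py .5856,-.2788,.079,-10
python3 - <<'E'
from h import *
c=cam("wrist"); t=cam("side"); k=t["p"][140:280,240:430]
cv2.imwrite("pics/w11.png",cv2.resize(np.hstack([c["p"],cv2.resize(k,(570,420),interpolation=cv2.INTER_CUBIC)]),(800,297))[:,:,::-1])
E
```

```text
t 34.85 p [ 0.5866 -0.2796  0.1235] yaz -10.0 tilt 0.1 q [-0.27  0.63  0.89  1.78 -0.57  1.02  0.67] F [ 0.  -0.3 -0.5] open 0.224 g 30.0
.5856,-.2788,.079,-10 [0.06, -0.11, 4.45, 0.1, 0.0, -0.0]
```

View pics/w11.png

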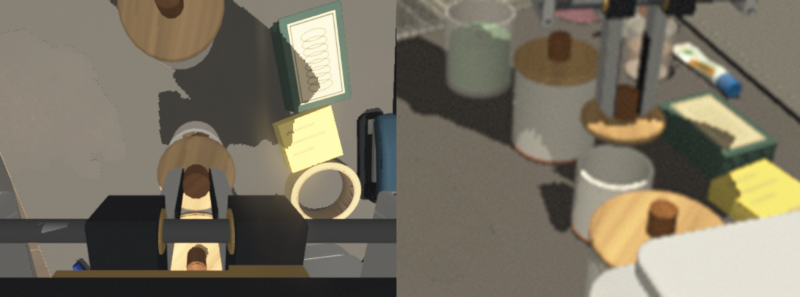

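The small lid is level above the small jar: lid at (625,120), rim at (615,170), with clearance to its neighbours. I'll lower it.

>>> servo_tool([
  [[0,-0.1,1,0,0,0,0],[0.1,-0.1,2,0,0,0,0],[0.1,-0.1,2.8,0,0,0,0],[0.1,-0.1,3.3,0,0,0,0],[0.1,-0.1,3.7,0,0,0,0],[0.1,-0.1,4,0,0,0,0],[0.1,-0.1,4.2,0,0,0,0],[0.1,-0.1,4.4,0,0,0,0],[0.1,-0.1,4.5,0,0,0,0],[0.1,-0.1,4.5,0,0,0,0]],
])

```text
t: 36.2
position: [0.5858, -0.2779, 0.0788]
eef_rot: [0.0, 0.766, 0.643, 0.001]
contact_force: [-6.0, 3.9, 19.3]
opening: 0.226
grasp_force: 30.0
```

>>> servo_tool([
  [[0,0,0,0,0,0,0],[0,0,0,0,0,0,0.45],[0,0,0,0,0,0,0.45],[0,0,0,0,0,0,0.45],[0,0,-1,0,0,0,0.5],[0,0,-4,0,0,0,0.5],[0,0,-9,0,0,0,0.5],[0,0,-14,0,0,0,0.5],[0,-4,-17,0,0,0,0.5],[0,-8,-20,0,0,0,0.5]],
])

```text
t: 37.45
position: [0.5057, -0.2642, 0.2788]
eef_rot: [0.0, 0.766, 0.642, -0.0]
contact_force: [0.5, 0.8, 1.2]
opening: 0.5
grasp_force: 0.0
```

```bash
python3 m.py
```

```text
t 37.45 p [ 0.5057 -0.2642  0.2788] yaz -10.0 tilt 0.0 q [-0.5   0.33  1.11  1.8  -0.32  1.21  0.53] F [0.5 0.8 1.2] open 0.500 g 0.0
```

>>> servo_tool([
  [[0,-3,-3,0,0,0,0.5],[0,-6,-6,0,0,0,0.5],[0,-8,-9,0,0,0,0.5],[3,-8,-10,0,0,0,0.5],[7,-8,-10,0,0,0,0.5],[11,-8,-10,0,0,0,0.5],[15,-8,-10,0,0,0,0.5],[18,-8,-10,0,0,0,0.5],[18,-8,-10,0,0,0,0.5],[18,-8,-10,0,0,0,0.5]],
])

```text
t: 38.7
position: [0.4591, -0.0737, 0.3777]
eef_rot: [-0.0, 0.766, 0.642, 0.0]
contact_force: [-0.2, -1.0, 0.0]
opening: 0.498
grasp_force: 0.0
```

```bash
python3 m.py
python3 - <<'E'
from h import *
s=cam("side"); t=cam("top"); a=np.linspace(0,2*np.pi,80)
def big(c,y0,y1,x0,x1,k):
    im=cv2.resize(c["p"][y0:y1,x0:x1],None,fx=k,fy=k,interpolation=cv2.INTER_CUBIC).copy()
    for x,y,z,r in((.591,-.1372,.1,.044),(.5856,-.2788,.076,.035),(.5676,-.3886,.086,.053)):
        Q=np.array([(pix(c,[x+r*np.cos(b),y+r*np.sin(b),z])+.5-[x0,y0])*k for b in a]).astype(np.int32)
        cv2.polylines(im,[Q],True,(255,0,0),1)
    return im
A=big(s,130,290,240,440,2); B=big(t,100,260,150,430,1.4)
H=np.zeros((320,800,3),np.uint8); H[:A.shape[0],:A.shape[1]]=A; H[:B.shape[0],400:400+B.shape[1]]=B
cv2.imwrite("pics/fin.png",H[:,:,::-1])
E
```

```text
t 38.70 p [ 0.4591 -0.0737  0.3777] yaz -10.1 tilt 0.0 q [-0.92 -0.15  0.85  1.84  0.11  1.4  -0.27] F [-0.2 -1.   0. ] open 0.498 g 0.0
```

View pics/fin.png

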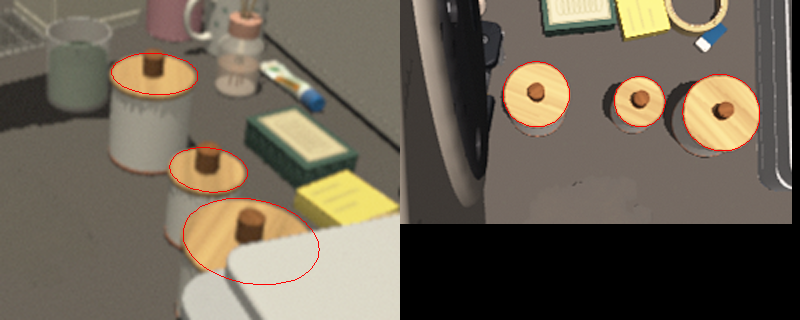

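All three lids match the outlines predicted for level, fully seated discs in both views, and the jars and candle haven't moved. I'm handing in.

```bash
python3 -c "
from rig import job
print(job.close_job())"
```

```text
the job is handed in; nothing more can be done
None
```

I handed in the job at about 39 s of the 118 s limit: the peg is in the large jar, the spool is in the medium jar, and all three lids look level and fully seated in the final side and top views, with the jars and candle where they were.

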